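# Unhook the blue kiln timer and stand it on the throwing bat

## Task

Two kiln timers hang on the peg board by the keyhole slots in their backs. Take down the one with the blue case: slide it straight up until the peg's head is at the wide end of the slot, draw it off the peg towards you, and stand it upright in the middle of the round dark wooden throwing bat, then let go. Leave the orange timer hanging where it is.

Things in the scene. Friction and masses are not known exactly. Their poses are not given: they have to be found in the camera images.
- blue_timer: Loose kiln timer, blue case, round white dial: a box 40 mm thick (x), 80 wide (y), 130 tall (z), 0.25 to 0.5 kg. Origin: centre of its underside; z up, dial to -x, grey back to +x. It hangs upright on the left or right peg, back against the board (lean up to 2 degrees), underside 40 mm above the table; its top 50 mm stand above the board, free to pinch from above across the 40 mm.
- keyhole (a point): Centre of the wide end of the blue timer's keyhole, 45 mm above its underside, in its 4 mm back plate: an opening 30 mm square, from which a slot 10 mm wide runs up to 75 mm above the underside. Hung, the peg sits at the slot's top: raise the timer 27 mm (6 more or less will do) to bring the peg's head into the opening, then draw it off more than 12 mm, straight away from the board.
- orange_timer: The same kind of timer with an orange case, same size, origin and axes; it hangs on the other outer peg and stays there.
- peg_board: Fixed upright plywood board, 360 mm wide (y), 18 thick, 120 tall, with 3 level steel pegs. Origin: on the table, middle of the front face; that face looks to its -x, towards the robot; z up. Pegs at y = -120, 0 and 120 mm, 112 mm above the table: neck 6 mm thick, head 18 mm across, standing 10.5 mm out from the board. The middle peg is empty.
- bat: Fixed round throwing bat of dark wood lying flat on the table to the right of the board, 160 mm across and 12 mm thick. Origin: centre of its underside.

How it is judged (in metres and radians):
On the way, in this order (a step that is already met when the one before it is completed fails the run):
1. the blue timer is slid up its keyhole slot, by at least 18 mm (z of blue_timer in the frame of peg_board above 0.058 m), for 0.05 s.
2. the blue timer is drawn off its peg, 25 mm or more away from the board (x of blue_timer in the frame of peg_board below -0.0455 m), for 0.05 s.
At the end, for the whole second after the job is handed in: The blue timer stands upright (within 6 degrees) and at rest on the bat, its centre within 35 mm of the bat's centre; any yaw will do. The orange timer still hangs on its peg, within 20 mm of where it was (horizontal distance between blue_timer and bat below 0.035 m and z of blue_timer in the frame of bat between 0.007 and 0.017 m and angle between blue_timer's own z axis and vertical below 0.1 rad and linear speed of blue_timer below 0.02 m/s and distance of orange_timer from where it was at the start of the episode below 0.02 m); the robot touches nothing.
It fails at once if the orange timer is taken down or knocked off (moved more than 30 mm) (distance of orange_timer from where it was at the start of the episode above 0.03 m).
It also fails if it takes over 40 s, if anything falls off the work surface, if the arm or the gripper's body presses on something with over 40 N, if the wrist force passes 120 N, or if a joint passes its speed limit or range.

## Robot

A 7-joint arm with a two-finger parallel gripper is mounted at the origin on a cart in front of the work surface, level with it; the furniture and walls round the work are solid. World frame = base frame: x ahead of the robot, y to its left, z up, the work surface at z = 0. Lengths are in m, angles in degrees, forces in N, time in s.
With the tool pointing down it reaches from about 0.425 to 0.875 m from the base axis. Payload 4.7 kg.
Tool frame: the origin (TCP) lies between the finger pads; the fingertips stand 17 mm ahead of it and the grasp point (between the pads) lies 2 mm behind it; z points along the fingers, y is the line along which they close (so a half turn about z gives the same grasp; the last joint's range is limited). The gripper opens to 87 mm and grips with 3 to 60 N. Pads are 19 mm wide; open, the fingers measure 117 mm over their backs; the gripper's body (75 mm by 190 mm) begins 51 mm behind the grasp point.
Start: joints at [-66.858, 18.392, -4.016, 83.108, 1.295, 78.541, -3.26], TCP at [0.247, 0.601, 0.24] pointing down, gripper open.
Joint ranges: [-163.93, 163.93], [-17.29, 119.83], [-79.2, 71.16], [3.27, 140.29], [-89.18, 269.18], [5.43, 117.66], [-154.24, 154.24]. Speed limits (degrees/s): [147.25, 147.25, 180, 180, 180, 180, 180].

## Interface

Orientations are given as [roll, pitch, yaw] about the fixed x, y, z axes, in that order (R = Rz(yaw) Ry(pitch) Rx(roll)).
In Python, from cell import env, cams gives the robot as it stands.
- The arm moves only by the shell command python3 -m pendant 'ROWS' [FORCE]. ROWS is JSON, a list of rows, each an object of numbers: "tx", "ty", "tz": the shift along the tool's x, y, z each as a share of 0.05 m, from -1 to 1; "spin": the turn about the tool's z as a share of 4 degrees, from -1 to 1; "claw": the closure, from 0 (fully open) to 1 (shut). A call has 1 to 10 rows; each row shifts and turns the commanded pose from where the row before left it, along the tool's axes as they then stand; what a row does not reach is not made up. A row lasts 1/8 s, in which the tool goes at most 62.5 mm and 10.7 degrees, less where a joint would pass 70% of its speed; a pose out of reach is approached as far as the arm can. A call with a number of a shift or a turn outside -1 to 1 is refused whole. A call with a gripper value outside its range is refused whole. The fingers move at their own pace and stop on an object; FORCE is the grip in N (left out, the last holds). Time passes only in rows, so rows that do not move let the fingers close. It gives the time, the measured TCP pose, the force, the opening and the grip force at its end, in the units of the state.
- env.get_obs(): the state, without advancing time (a new reading comes with each control period).
- cams.read_camera(name): name is "side" or "top"; returns the picture (480x640x3 uint8, red, green, blue); there is no depth.
- cams.camera_info(name): a dict with "fx", "fy", "cx", "cy" (pixels), "k1" (the pictures are not rectified: a ray, as slopes to the right and down, at radius r is drawn at 1 + k1 r^2 times it, then the intrinsics apply), "rvec" (rotation vector, rad) and "tvec" (3), from world to camera coordinates, as OpenCV has them. Camera axes: x right, y down, z forward; pixel columns grow to the right and rows downward; lengths in m; the calibration is good to about 2 mm. A picture is of the moment at which its call begins. camera_info takes no time and is no camera call.
- env.sign_off(): hands the job in; it is judged then, once.
The state is a dict: "time_s": time; "qpos": joint angles; "joint_velocities": joint speeds; "effort": joint torques, N m; "tool_pos": TCP position; "tool_rot": TCP orientation; "force": force on the tool from outside, world axes, zero at the start; "wrist_torque": the same for the moment, N m; "grip_width": finger opening in m; "grasp_force": force on a finger pad.
Only numpy, scipy, OpenCV 4.12 (cv2) and the standard library are available. Lean on these libraries where they do the work, as an engineer would, in place of code of your own. Each camera call takes 0.05 s, during which the arm holds its last target. There are 200 camera calls.

## Working session

There is one attempt and no reset: what is moved stays moved. The work goes in short steps, Python scripts to look and compute and a shell command to move; the robot and the scene stay as the last step left them, time stands still between calls to the robot, and variables do not carry over. Pictures are saved under pics/ and viewed, at most 10 in all, crops included, and the job is handed in when it is done.

```bash
mkdir -p pics; python3 - <<'E'
from cell import env,cams
import cv2
for n in("side","top"):
    im=cams.read_camera(n); cv2.imwrite(f"pics/{n}0.png",im[:,:,::-1]); print(n,cams.camera_info(n))
print(env.get_obs())
E
```

```text
side {'fx': 587.203039511997, 'fy': 587.203039511997, 'cx': 335.4553588345587, 'cy': 234.02503433205803, 'k1': 0.0073831697454984045, 'rvec': array([ 1.98795709,  1.4138658 , -0.5908844 ]), 'tvec': array([-0.10140073, -0.27496859,  1.68726992])}
top {'fx': 541.2060999014155, 'fy': 541.2060999014155, 'cx': 328.82666801928883, 'cy': 239.44066526489593, 'k1': -0.15189300617741036, 'rvec': array([ 2.14361821, -2.09764973,  0.17873281]), 'tvec': array([-0.04126525,  0.50693384,  1.32030569])}
{'time_s': 0.1, 'qpos': array([-66.85866469,  18.43423822,  -4.01702182,  83.16877481,
         1.29527714,  78.54020246,  -3.2597982 ]), 'joint_velocities': array([-0.09155515, -0.07325472,  0.1649571 , -0.12672817,  0.0314505 ,
       -0.01739747,  0.00416379]), 'effort': array([-5.05755088e-04, -4.92572629e+01, -4.06131791e-01, -3.13395309e+01,
       -6.42095553e-02,  3.95061972e-02,  6.57460782e-05]), 'tool_pos': array([0.24685031, 0.60079535, 0.23857001]), 'tool_rot': array([-1.79902039e+02,  5.27705532e-03,  1.57669954e+02]), 'force': array([0.51749612, 0.19226708, 0.25844105]), 'wrist_torque': array([-0.00685089, -0.03122646, -0.07189656]), 'grasp_force': 0.0, 'grip_width': 0.0867912387038281}
```

View pics/side0.png

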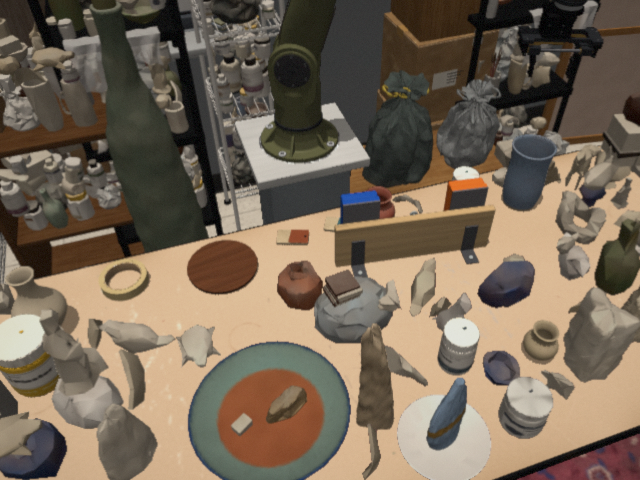

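View pics/top0.png

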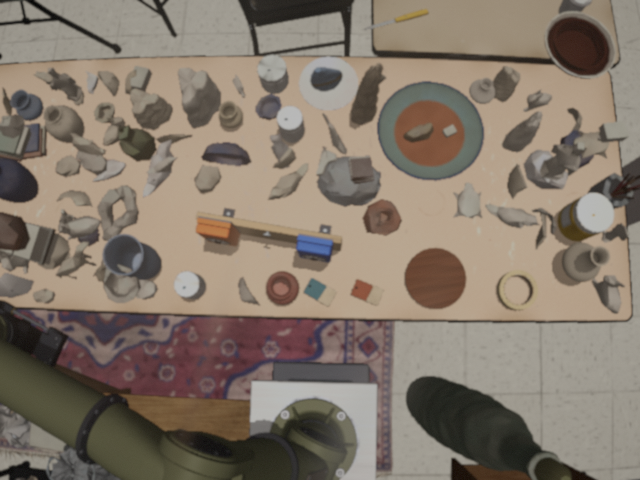

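The side view looks from behind the board: blue timer at about (360,207), orange at (466,193), bat at (223,266). In the top view, the blue timer is at (315,247), orange at (215,229) and bat at (435,278). The board top runs from (197,215) to (340,243).

```bash
cat >h.py <<'E'
import cv2,numpy as np
from cell import env,cams
def cam(n):
    c=cams.camera_info(n); R=cv2.Rodrigues(c['rvec'])[0]; t=np.array(c['tvec'])
    K=np.array([[c['fx'],0,c['cx']],[0,c['fy'],c['cy']],[0,0,1.]]); return K,np.array([c['k1'],0,0,0,0]),R,t
def onz(n,uv,z):
    K,d,R,t=cam(n); p=cv2.undistortPoints(np.float64(uv).reshape(-1,1,2),K,d)[:,0]
    D=np.c_[p,np.ones(len(p))]@R; C=-R.T@t
    return C+D*((z-C[2])/D[:,2])[:,None]
def proj(n,P):
    K,d,R,t=cam(n); return cv2.projectPoints(np.float64(P).reshape(-1,1,3),cv2.Rodrigues(R)[0],t,K,d)[0][:,0]
E
python3 - <<'E'
from h import *
for n in("side","top"):
    K,d,R,t=cam(n); print(n,"C",-R.T@t)
    im=cv2.imread(f"pics/{n}0.png"); hsv=cv2.cvtColor(im,cv2.COLOR_BGR2HSV)
    H,S,V=cv2.split(hsv)
    for nm,m,z in(("blue",(H>105)&(H<125)&(S>150),.17),("orange",(H>3)&(H<14)&(S>200)&(V>120),.17),("bat",(V<125)&(H<15)&(S>90),.012)):
        m=m.astype(np.uint8)*255
        m=cv2.morphologyEx(m,cv2.MORPH_OPEN,np.ones((3,3)))
        cs=sorted(cv2.findContours(m,0,1)[0],key=cv2.contourArea)[::-1][:3]
        for c in cs:
            r=cv2.minAreaRect(c); 
            if nm=="bat":
                e=cv2.fitEllipse(c) if len(c)>5 else None; print(nm,e,onz(n,[e[0]],z) if e else'')
            else: print(nm,cv2.contourArea(c),cv2.boxPoints(r).round(1).tolist(),onz(n,cv2.boxPoints(r),z).round(4).tolist())
im=cv2.imread("pics/top0.png")[195:275,180:360]; a=cv2.resize(im,None,fx=4.4,fy=4.4,interpolation=2)
im=cv2.imread("pics/side0.png")[170:290,320:500]; b=cv2.resize(im,(a.shape[1],int(a.shape[1]*120/180)),interpolation=2)[:240]
cv2.imwrite("pics/crop.png",np.vstack([a,b]))
E
```

```text
side C [ 1.34621395 -0.35310616  0.99789462]
blue 304.0 [[340.1000061035156, 194.1999969482422], [377.3999938964844, 190.5], [378.3999938964844, 200.10000610351562], [341.1000061035156, 203.8000030517578]] [[0.4515, -0.0373, 0.17], [0.4666, 0.0425, 0.17], [0.4961, 0.0328, 0.17], [0.4811, -0.0456, 0.17]]
orange 205.0 [[448.6000061035156, 182.0], [482.5, 178.5], [483.29998779296875, 186.0], [449.3999938964844, 189.5]] [[0.492, 0.1996, 0.17], [0.506, 0.2753, 0.17], [0.5289, 0.2644, 0.17], [0.5151, 0.1898, 0.17]]
bat ((222.11473083496094, 266.8661804199219), (51.55237579345703, 70.03229522705078), 78.78338623046875) [[ 0.42702111 -0.31007963  0.012     ]]
bat ((58.60647964477539, 126.35908508300781), (39.66857147216797, 113.01492309570312), 71.93814086914062) [[-0.27319901 -0.6512584   0.012     ]]
bat ((85.64984893798828, 252.60205078125), (28.259845733642578, 86.98648071289062), 76.49525451660156) [[ 0.2794258  -0.59835037  0.012     ]]
top C [ 0.26196852 -0.05050159  1.38950133]
bat ((434.9258728027344, 278.08221435546875), (58.300018310546875, 59.48657989501953), 128.85464477539062) [[ 0.41874993 -0.30423174  0.012     ]]
bat ((578.5718994140625, 45.51404571533203), (49.03841018676758, 64.05615234375), 127.7564697265625) [[ 1.10800222 -0.75009654  0.012     ]]
bat ((282.0290222167969, 287.79827880859375), (30.620332717895508, 31.468122482299805), 10.43637466430664) [[0.38587472 0.08691711 0.012     ]]
```

View pics/crop.png

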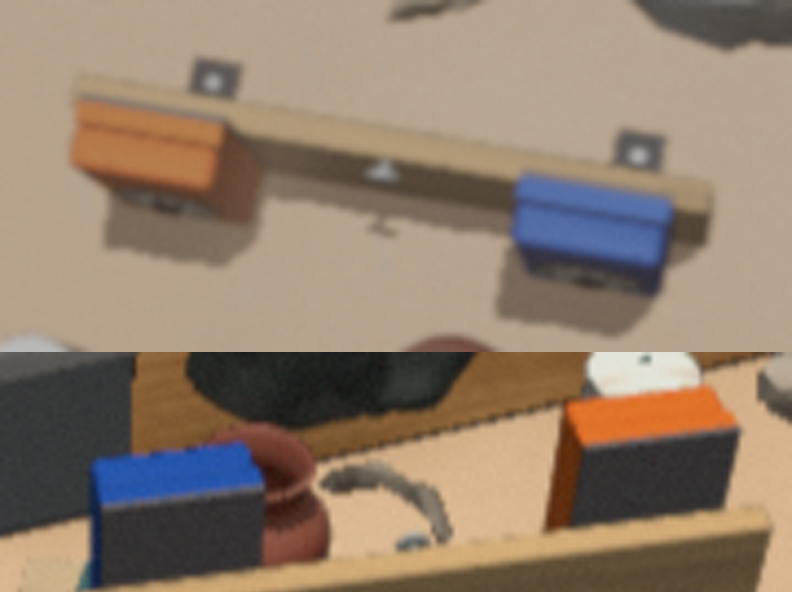

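```bash
python3 - <<'E'
from h import *
f=lambda p,ox,oy,dy=0:[((x+.5)/4.4-.5+ox,(y-dy+.5)/4.4-.5+oy) for x,y in p]
def rep(nm,n,uv,z):
    P=onz(n,uv,z); print(nm,P[:,:2].round(4).tolist(),"mid",P[:,:2].mean(0).round(4),"edge yaw",np.degrees(np.arctan2(*(P[1]-P[0])[:2])).round(2),np.linalg.norm(P[1]-P[0]).round(4))
rep("top back","top",f([(518,172),(674,200)],180,195),.17)
rep("top front","top",f([(513,238),(664,265)],180,195),.17)
rep("side front","side",f([(93,460),(245,443)],320,170,352),.17)
rep("side back","side",f([(105,503),(263,490)],320,170,352),.17)
rep("board top back edge","top",f([(78,72),(714,182)],180,195),.12)
rep("orange back","top",f([(80,96),(226,122)],180,195),.17)
E
```

```text
top back [[0.4969, 0.0405], [0.4837, -0.0413]] mid [ 4.903e-01 -4.000e-04] edge yaw -170.85 0.0828
top front [[0.4619, 0.042], [0.4494, -0.0368]] mid [0.4557 0.0026] edge yaw -170.97 0.0798
side front [[0.4519, -0.036], [0.4646, 0.0384]] mid [0.4582 0.0012] edge yaw 9.71 0.0755
side back [[0.4832, -0.041], [0.4995, 0.0337]] mid [ 0.4913 -0.0036] edge yaw 12.34 0.0765
board top back edge [[0.5581, 0.2908], [0.5032, -0.0624]] mid [0.5306 0.1142] edge yaw -171.17 0.3574
orange back [[0.5333, 0.2753], [0.5206, 0.1959]] mid [0.527  0.2356] edge yaw -170.93 0.0805
```

```bash
python3 -m pendant '[{"tz":-0.8,"spin":1},{"spin":1},{"spin":1},{"spin":1},{"spin":1},{"spin":1},{"spin":1},{"spin":1},{"spin":1},{"spin":1}]' 30; python3 -m pendant '[{"spin":1},{"spin":1},{"spin":1},{"spin":1},{"spin":1},{"spin":1},{"spin":1},{"spin":1},{"spin":1},{"spin":0.2}]'
```

```text
invalid input at $[0]: expected keys tx, ty, tz, spin, claw
invalid input at $[0]: expected keys tx, ty, tz, spin, claw
```

```bash
python3 -m pendant '[{"tx":0,"ty":0,"tz":-0.8,"spin":1,"claw":0},{"tx":0,"ty":0,"tz":0,"spin":1,"claw":0},{"tx":0,"ty":0,"tz":0,"spin":1,"claw":0},{"tx":0,"ty":0,"tz":0,"spin":1,"claw":0},{"tx":0,"ty":0,"tz":0,"spin":1,"claw":0},{"tx":0,"ty":0,"tz":0,"spin":1,"claw":0},{"tx":0,"ty":0,"tz":0,"spin":1,"claw":0},{"tx":0,"ty":0,"tz":0,"spin":1,"claw":0},{"tx":0,"ty":0,"tz":0,"spin":1,"claw":0},{"tx":0,"ty":0,"tz":0,"spin":1,"claw":0}]' 30; python3 -m pendant '[{"tx":0,"ty":0,"tz":0,"spin":1,"claw":0},{"tx":0,"ty":0,"tz":0,"spin":1,"claw":0},{"tx":0,"ty":0,"tz":0,"spin":1,"claw":0},{"tx":0,"ty":0,"tz":0,"spin":1,"claw":0},{"tx":0,"ty":0,"tz":0,"spin":1,"claw":0},{"tx":0,"ty":0,"tz":0,"spin":1,"claw":0},{"tx":0,"ty":0,"tz":0,"spin":1,"claw":0},{"tx":0,"ty":0,"tz":0,"spin":1,"claw":0},{"tx":0,"ty":0,"tz":0,"spin":1,"claw":0},{"tx":0,"ty":0,"tz":0,"spin":0.2,"claw":0}]'
```

```text
time_s: 1.35
tool_pos: [0.2469, 0.601, 0.2789]
tool_rot: [-180.0, 0.0, 117.5]
force: [-0.8, -0.8, -0.8]
grip_width: 0.0872
grasp_force: 0.0
time_s: 2.6
tool_pos: [0.2469, 0.6011, 0.279]
tool_rot: [-180.0, 0.1, 80.9]
force: [0.7, 0.4, -0.4]
grip_width: 0.0869
grasp_force: 0.0
```

```bash
python3 -m pendant '[{"tx":-0.8,"ty":0.45,"tz":0,"spin":0,"claw":0},{"tx":-0.8,"ty":0.45,"tz":0,"spin":0,"claw":0},{"tx":-0.8,"ty":0.45,"tz":0,"spin":0,"claw":0},{"tx":-0.8,"ty":0.45,"tz":0,"spin":0,"claw":0},{"tx":-0.8,"ty":0.45,"tz":0,"spin":0,"claw":0},{"tx":-0.8,"ty":0.45,"tz":0,"spin":0,"claw":0},{"tx":-0.8,"ty":0.45,"tz":0,"spin":0,"claw":0},{"tx":0,"ty":0,"tz":0,"spin":0,"claw":0}]'; python3 -m pendant '[{"tx":-0.8,"ty":0.45,"tz":0,"spin":0,"claw":0},{"tx":-0.8,"ty":0.45,"tz":0,"spin":0,"claw":0},{"tx":-0.8,"ty":0.45,"tz":0,"spin":0,"claw":0},{"tx":-0.8,"ty":0.45,"tz":0,"spin":0,"claw":0},{"tx":-0.8,"ty":0.45,"tz":0,"spin":0,"claw":0},{"tx":-0.8,"ty":0.45,"tz":0,"spin":0,"claw":0},{"tx":-0.75,"ty":0.5,"tz":0,"spin":0,"claw":0},{"tx":0,"ty":0,"tz":0,"spin":0,"claw":0}]'
```

```text
time_s: 3.6
tool_pos: [0.3599, 0.2962, 0.2799]
tool_rot: [180.0, -0.0, 80.5]
force: [-0.3, 0.7, 0.3]
grip_width: 0.0872
grasp_force: 0.0
time_s: 4.6
tool_pos: [0.473, -0.0024, 0.2798]
tool_rot: [179.9, 0.0, 80.6]
force: [-0.3, 1.1, -0.8]
grip_width: 0.087
grasp_force: 0.0
```

```bash
python3 -m pendant '[{"tx":0.06,"ty":0.01,"tz":0.6,"spin":-0.1,"claw":0},{"tx":0,"ty":0,"tz":0.6,"spin":0,"claw":0},{"tx":0,"ty":0,"tz":0.6,"spin":0,"claw":0},{"tx":0,"ty":0,"tz":0.5,"spin":0,"claw":0},{"tx":0,"ty":0,"tz":0.3,"spin":0,"claw":0},{"tx":0,"ty":0,"tz":0,"spin":0,"claw":0}]'
python3 - <<'E'
from h import *
o=[cv2.resize(cams.read_camera(n)[y:y+100,x:x+140,::-1],None,fx=2.8,fy=2.8,interpolation=2) for n,x,y in(("side",310,150),("top",250,195))]
cv2.imwrite("pics/g1.png",np.hstack(o))
E
```

```text
time_s: 5.35
tool_pos: [0.4723, 0.0042, 0.1488]
tool_rot: [-179.9, 0.0, 81.4]
force: [0.4, -0.2, 0.5]
grip_width: 0.087
grasp_force: 0.0
```

View pics/g1.png

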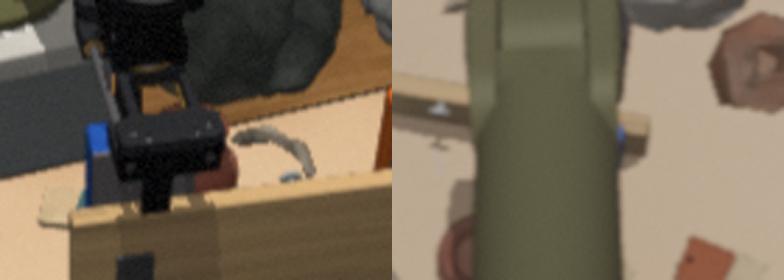

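The side view shows the back finger, at about (157,190) in the crop, between the board top and the timer's back, centred on its width. The top view is hidden by the arm. I'm closing the gripper now.

```bash
python3 -m pendant '[{"tx":0,"ty":0.02,"tz":0,"spin":0,"claw":0.45},{"tx":0,"ty":0,"tz":0,"spin":0,"claw":0.5},{"tx":0,"ty":0,"tz":0,"spin":0,"claw":0.55},{"tx":0,"ty":0,"tz":0,"spin":0,"claw":0.6},{"tx":0,"ty":0,"tz":0,"spin":0,"claw":0.7},{"tx":0,"ty":0,"tz":0,"spin":0,"claw":0.7}]' 25
```

```text
time_s: 6.2
tool_pos: [0.474, 0.0031, 0.1496]
tool_rot: [-180.0, -0.0, 81.3]
force: [-0.4, 0.6, -0.1]
grip_width: 0.04
grasp_force: 25.0
```

```bash
python3 -m pendant '[{"tx":0,"ty":0,"tz":-0.14,"spin":0,"claw":0.7},{"tx":0,"ty":0,"tz":-0.14,"spin":0,"claw":0.7},{"tx":0,"ty":0,"tz":-0.13,"spin":0,"claw":0.7},{"tx":0,"ty":0,"tz":-0.13,"spin":0,"claw":0.7},{"tx":0,"ty":0,"tz":0,"spin":0,"claw":0.7},{"tx":0,"ty":0,"tz":0,"spin":0,"claw":0.7}]'
python3 - <<'E'
from h import *
o=[cv2.resize(cams.read_camera(n)[y:y+100,x:x+140,::-1],None,fx=2.8,fy=2.8,interpolation=2) for n,x,y in(("side",310,150),("top",250,195))]
cv2.imwrite("pics/g2.png",np.hstack(o))
E
```

```text
time_s: 6.95
tool_pos: [0.474, 0.0032, 0.1765]
tool_rot: [180.0, -0.0, 81.3]
force: [-0.5, -0.1, -3.8]
grip_width: 0.0397
grasp_force: 25.0
```

View pics/g2.png

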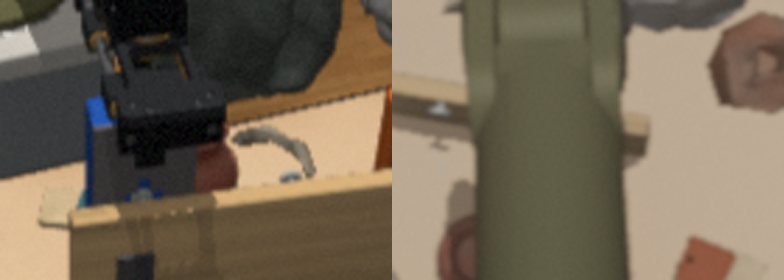

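Raised 27 mm; the slot is visible at about (145,190) in the side crop, and the load of 3.8 N matches the timer's weight. Now I'm drawing it off.

```bash
python3 -m pendant '[{"tx":0,"ty":-0.12,"tz":0,"spin":0,"claw":0.7},{"tx":0,"ty":-0.12,"tz":0,"spin":0,"claw":0.7},{"tx":0,"ty":-0.12,"tz":0,"spin":0,"claw":0.7},{"tx":0,"ty":-0.12,"tz":0,"spin":0,"claw":0.7},{"tx":0,"ty":-0.12,"tz":0,"spin":0,"claw":0.7},{"tx":0,"ty":-0.12,"tz":0,"spin":0,"claw":0.7},{"tx":0,"ty":-0.12,"tz":0,"spin":0,"claw":0.7},{"tx":0,"ty":0,"tz":0,"spin":0,"claw":0.7},{"tx":0,"ty":0,"tz":0,"spin":0,"claw":0.7}]'
```

```text
time_s: 8.18
tool_pos: [0.4327, 0.0095, 0.1767]
tool_rot: [180.0, -0.0, 81.3]
force: [0.4, -0.7, -3.7]
grip_width: 0.0394
grasp_force: 25.0
```

```bash
python3 -m pendant '[{"tx":0,"ty":0,"tz":-0.4,"spin":0,"claw":0.7},{"tx":0,"ty":0,"tz":-0.4,"spin":0,"claw":0.7},{"tx":0,"ty":0,"tz":-0.4,"spin":0,"claw":0.7},{"tx":0,"ty":0,"tz":0,"spin":0,"claw":0.7}]'; python3 -m pendant '[{"tx":-0.4,"ty":0.05,"tz":0,"spin":0,"claw":0.7},{"tx":-0.6,"ty":0.07,"tz":0,"spin":0,"claw":0.7},{"tx":-0.75,"ty":0.09,"tz":0,"spin":0,"claw":0.7},{"tx":-0.75,"ty":0.09,"tz":0,"spin":0,"claw":0.7},{"tx":-0.75,"ty":0.09,"tz":0,"spin":0,"claw":0.7},{"tx":-0.75,"ty":0.09,"tz":0,"spin":0,"claw":0.7},{"tx":-0.75,"ty":0.09,"tz":0,"spin":0,"claw":0.7},{"tx":-0.75,"ty":0.09,"tz":0,"spin":0,"claw":0.7},{"tx":-0.5,"ty":0.06,"tz":0,"spin":0,"claw":0.7},{"tx":-0.3,"ty":0.04,"tz":0,"spin":0,"claw":0.7}]'; python3 -m pendant '[{"tx":0,"ty":0,"tz":0,"spin":0,"claw":0.7},{"tx":0,"ty":0,"tz":0,"spin":0,"claw":0.7}]'
python3 - <<'E'
from h import *
o=[cv2.resize(cams.read_camera(n)[y:y+150,x:x+160,::-1],None,fx=2.5,fy=2.5,interpolation=2) for n,x,y in(("side",140,150),("top",340,195))]
cv2.imwrite("pics/g3.png",np.hstack(o))
E
```

```text
time_s: 8.68
tool_pos: [0.4337, 0.0096, 0.2378]
tool_rot: [179.8, -0.1, 81.3]
force: [-0.2, 0.5, -2.8]
grip_width: 0.0396
grasp_force: 25.0
time_s: 9.93
tool_pos: [0.4214, -0.309, 0.2357]
tool_rot: [-179.9, 0.1, 81.2]
force: [-0.2, 0.1, -3.3]
grip_width: 0.0398
grasp_force: 25.0
time_s: 10.18
tool_pos: [0.4221, -0.3067, 0.2359]
tool_rot: [-179.9, -0.0, 81.3]
force: [0.7, 0.0, -3.6]
grip_width: 0.0398
grasp_force: 25.0
```

View pics/g3.png

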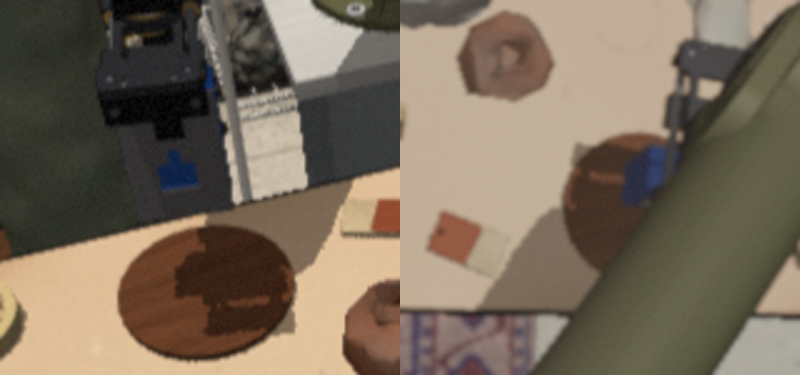

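The timer hangs upright in the hand over the bat; in the side crop its back is at about (180,165) and the bat at (207,290). I'm lowering it.

```bash
python3 -m pendant '[{"tx":0,"ty":0,"tz":0.4,"spin":0,"claw":0.7},{"tx":0,"ty":0,"tz":0.5,"spin":0,"claw":0.7},{"tx":0,"ty":0,"tz":0.5,"spin":0,"claw":0.7},{"tx":0,"ty":0,"tz":0.4,"spin":0,"claw":0.7},{"tx":0,"ty":0,"tz":0.3,"spin":0,"claw":0.7},{"tx":0,"ty":0,"tz":0.08,"spin":0,"claw":0.7},{"tx":0,"ty":0,"tz":0,"spin":0,"claw":0.7},{"tx":0,"ty":0,"tz":0,"spin":0,"claw":0.7}]'; python3 -m pendant '[{"tx":0,"ty":0,"tz":0.03,"spin":0,"claw":0.7},{"tx":0,"ty":0,"tz":0,"spin":0,"claw":0.7}]'
```

```text
time_s: 11.28
tool_pos: [0.4227, -0.308, 0.1283]
tool_rot: [179.9, 0.0, 81.3]
force: [0.6, -0.2, -4.5]
grip_width: 0.0398
grasp_force: 25.0
time_s: 11.52
tool_pos: [0.4223, -0.3075, 0.1262]
tool_rot: [180.0, -0.0, 81.3]
force: [0.7, -0.1, -3.3]
grip_width: 0.0396
grasp_force: 25.0
```

```bash
python3 -m pendant '[{"tx":0,"ty":0,"tz":0.05,"spin":0,"claw":0.7},{"tx":0,"ty":0,"tz":0,"spin":0,"claw":0.7}]'; python3 -m pendant '[{"tx":0,"ty":0,"tz":0.03,"spin":0,"claw":0.7},{"tx":0,"ty":0,"tz":0,"spin":0,"claw":0.7}]'
```

```text
time_s: 11.78
tool_pos: [0.4221, -0.3075, 0.1233]
tool_rot: [-180.0, -0.0, 81.3]
force: [0.4, -0.1, -3.0]
grip_width: 0.0394
grasp_force: 25.0
time_s: 12.02
tool_pos: [0.4223, -0.3078, 0.1222]
tool_rot: [180.0, 0.0, 81.3]
force: [-0.0, 0.8, -1.1]
grip_width: 0.0398
grasp_force: 25.0
```

Contact is starting, since the load is dropping. One more small step, then I release.

```bash
python3 -m pendant '[{"tx":0,"ty":0,"tz":0.015,"spin":0,"claw":0.7},{"tx":0,"ty":0,"tz":0,"spin":0,"claw":0.7},{"tx":0,"ty":0,"tz":0,"spin":0,"claw":0.5},{"tx":0,"ty":0,"tz":0,"spin":0,"claw":0.3},{"tx":0,"ty":0,"tz":0,"spin":0,"claw":0},{"tx":0,"ty":0,"tz":0,"spin":0,"claw":0},{"tx":0,"ty":0,"tz":0,"spin":0,"claw":0}]'
```

```text
time_s: 12.9
tool_pos: [0.4222, -0.3076, 0.1213]
tool_rot: [180.0, -0.0, 81.3]
force: [-1.0, 0.5, -0.7]
grip_width: 0.0757
grasp_force: 0.0
```

```bash
python3 -m pendant '[{"tx":0,"ty":0,"tz":0,"spin":0,"claw":0},{"tx":0,"ty":0,"tz":-0.2,"spin":0,"claw":0},{"tx":0,"ty":0,"tz":-0.6,"spin":0,"claw":0},{"tx":0,"ty":0,"tz":-0.8,"spin":0,"claw":0},{"tx":0,"ty":0,"tz":-0.8,"spin":0,"claw":0},{"tx":0,"ty":0,"tz":-0.5,"spin":0,"claw":0},{"tx":0,"ty":0,"tz":0,"spin":0,"claw":0}]'; python3 -m pendant '[{"tx":0.6,"ty":0,"tz":0,"spin":0,"claw":0},{"tx":0.7,"ty":0,"tz":0,"spin":0,"claw":0},{"tx":0.7,"ty":0,"tz":0,"spin":0,"claw":0},{"tx":0.7,"ty":0,"tz":0,"spin":0,"claw":0},{"tx":0.6,"ty":0,"tz":0,"spin":0,"claw":0},{"tx":0.4,"ty":0,"tz":0,"spin":0,"claw":0},{"tx":0,"ty":0,"tz":0,"spin":0,"claw":0},{"tx":0,"ty":0,"tz":0,"spin":0,"claw":0}]'
python3 - <<'E'
from h import *
o=[cv2.resize(cams.read_camera(n)[y:y+240,x:x+320,::-1],(400,300),interpolation=2) for n,x,y in(("side",180,100),("top",190,120))]
cv2.imwrite("pics/g4.png",np.hstack(o))
E
```

```text
time_s: 13.78
tool_pos: [0.4232, -0.3085, 0.2686]
tool_rot: [179.7, -0.0, 81.3]
force: [-0.3, -0.1, -0.8]
grip_width: 0.087
grasp_force: 0.0
time_s: 14.78
tool_pos: [0.4498, -0.1259, 0.2659]
tool_rot: [-180.0, 0.0, 81.2]
force: [0.4, -0.4, 0.4]
grip_width: 0.087
grasp_force: 0.0
```

View pics/g4.png

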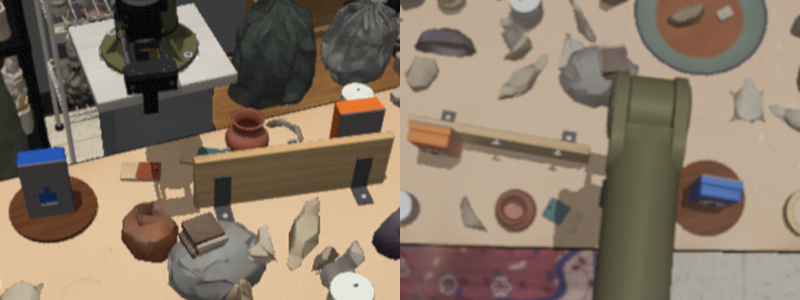

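The blue timer stands upright in the middle of the bat, at (45,185) in the side crop and (718,192) in the top crop. The orange timer still hangs in place, and the arm is clear of everything.

```bash
python3 -c "
from cell import env
print(env.sign_off())"
```

```text
the job is handed in; nothing more can be done
None
```

I took the blue timer off its peg, stood it upright in the middle of the bat and let go, left the orange one hanging, and handed the job in at about 15 s; no verdict came back.

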